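Clip the gallery spindles into their rows of the finishing rack

ROBOT

A 6-joint arm with a two-finger parallel gripper is mounted at the origin on the work surface. World frame = base frame: x ahead of the robot, y to its left, z up, the work surface at z = 0. Lengths are in m, angles in degrees, forces in N, time in s.
With the tool pointing down it reaches from about 0.3 to 0.75 m from the base axis. Payload 8.5 kg.
Tool frame: the origin (TCP) lies between the finger pads; the fingertips stand env.finger_overhang ahead of it and the grasp point (between the pads) lies 2 mm behind it (env.finger_overhang is the distance from the TCP to the fingertips, in m); z points along the fingers, y is the line along which they close (so a half turn about z gives the same grasp; the last joint's range is limited). The gripper opens to 85 mm and grips with 20 to 120 N. Pads are 22 mm wide; open, the fingers measure 114 mm over their backs; the gripper's body (76 mm by 85 mm) begins 54 mm behind the grasp point. The pads swing forward as they close: fully open they stand 13 mm farther back than shut.
Start: joints at [-77.71, 21.807, 74.336, -0, 83.858, -12.336], TCP at [0.229, -0.5, 0.248] pointing down, gripper open.
Joint ranges: [-178.18, 178.18], [-50.72, 133.34], [12.68, 142.11], [-81.47, 261.47], [9.98, 163.14], [-165.26, 165.26]. Speed limits (degrees/s): [136.94, 136.94, 180, 180, 180, 180].

INTERFACE

Orientations are given as a 3x3 rotation matrix whose columns are the frame's x, y, z axes.
In Python, from rig import env gives the robot as it stands. The module is installed in compiled form; this text tells all that it offers.
- The arm moves only by the tool jog_arm, never from a script. Its arguments are lists of equal length, an entry for each row: "hand": the finger opening in m, from 0 to 0.0854; "travel": the shift along the world's x, y, z in m, a list of three; "yaw": the turn about the world's z in rad. A call has exactly 5 rows; each row shifts and turns the commanded pose from where the row before left it; what a row does not reach is not made up. A row lasts 1/8 s, in which the tool goes at most 62.5 mm and 10.7 degrees, less where a joint would pass 70% of its speed; a pose out of reach is approached as far as the arm can. A call is refused whole if a number of a shift passes 0.0625 or a number of a turn 0.188, either way. A call with a gripper value outside its range is refused whole. The fingers move at their own pace and stop on an object; "grip_force" is the grip in N (left out, the last holds). Time passes only in rows, so rows that do not move let the fingers close, or fill a call up. It gives the time, the measured TCP pose, the force, the opening and the grip force at its end, in the units of the state.
- env.observe(): the state, without advancing time (a new reading comes with each control period).
- env.get_image(name): name is "side" or "top"; returns the picture (480x640x3 uint8, red, green, blue); there is no depth.
- env.calibration(name): a dict with "fx", "fy", "cx", "cy" (pixels), "k1" (the pictures are not rectified: a ray, as slopes to the right and down, at radius r is drawn at 1 + k1 r^2 times it, then the intrinsics apply), "position" and "rotation" of the camera in the world. Camera axes: x right, y down, z forward; pixel columns grow to the right and rows downward; lengths in m; the calibration is good to about 2 mm. A picture is of the moment at which its call begins. calibration takes no time and is no camera call.
- env.close_job(): hands the job in; it is judged then, once.
The state is a dict: "time_s": time; "q": joint angles; "qvel": joint speeds; "joint_efforts": joint torques, N m; "position": TCP position; "tool_rot": TCP orientation; "ft_force": force on the tool from outside, world axes, zero at the start; "wrist_torque": the same for the moment, N m; "grip_width": finger opening in m; "gripper_force": force on a finger pad.
Only numpy, scipy, OpenCV 4.12 (cv2) and the standard library are available. Lean on these libraries where they do the work, as an engineer would, in place of code of your own. Each camera call takes 0.05 s, during which the arm holds its last target. There are 200 camera calls.

TASK

Sort the four loose wooden spindles by length onto the finishing rack: lay each one lengthwise over the clip row made for its length and press it down until both of its round tenons click fully home in the spring clips, all four held level and left in place. The plain offcut without tenons, the cork block and the other things on the bench stay where they are.

Things in the scene. Friction and masses are not known exactly. Their poses are not given: they have to be found in the camera images.
- spindle_a_mid (a point): centre of the shortest of four loose pale wooden spindles lying on the bench: square body 18 x 18 mm and 70 mm long, with a round tenon 12 mm thick and 14 mm long at either end, 98 mm overall; x along the spindle, both ends alike
- spindle_b_mid (a point): centre of the second shortest of four loose pale wooden spindles lying on the bench: square body 18 x 18 mm and 95 mm long, with a round tenon 12 mm thick and 14 mm long at either end, 123 mm overall; x along the spindle, both ends alike
- spindle_c_mid (a point): centre of the second longest of four loose pale wooden spindles lying on the bench: square body 18 x 18 mm and 120 mm long, with a round tenon 12 mm thick and 14 mm long at either end, 148 mm overall; x along the spindle, both ends alike
- spindle_d_mid (a point): centre of the longest of four loose pale wooden spindles lying on the bench: square body 18 x 18 mm and 145 mm long, with a round tenon 12 mm thick and 14 mm long at either end, 173 mm overall; x along the spindle, both ends alike
- rail_a_seat (a point): clip row for the 70 mm body (shortest row): dark batten 110 x 30 x 10 mm on the board with two steel spring clips. Point: where the spindle's centre lies when clicked home, 34 mm above the bench; x along the row, both ends alike. Clips 6 mm wide along x, centred 42 mm either side: the body fits between them with 4 mm spare at each end, the tenons lie in the clips
- rail_b_seat (a point): clip row for the 95 mm body (second shortest row): dark batten 135 x 30 x 10 mm on the board with two steel spring clips. Point: where the spindle's centre lies when clicked home, 34 mm above the bench; x along the row, both ends alike. Clips 6 mm wide along x, centred 54.5 mm either side: the body fits between them with 4 mm spare at each end, the tenons lie in the clips
- rail_c_seat (a point): clip row for the 120 mm body (second longest row): dark batten 160 x 30 x 10 mm on the board with two steel spring clips. Point: where the spindle's centre lies when clicked home, 34 mm above the bench; x along the row, both ends alike. Clips 6 mm wide along x, centred 67 mm either side: the body fits between them with 4 mm spare at each end, the tenons lie in the clips
- rail_d_seat (a point): clip row for the 145 mm body (longest row): dark batten 185 x 30 x 10 mm on the board with two steel spring clips. Point: where the spindle's centre lies when clicked home, 34 mm above the bench; x along the row, both ends alike. Clips 6 mm wide along x, centred 79.5 mm either side: the body fits between them with 4 mm spare at each end, the tenons lie in the clips
- board: fixed plywood board 200 x 300 x 12 mm of the rack; origin: centre of its underside. Its four clip rows run along its x, 70 mm apart, in any order. Clips open upward: tenons pressed straight down part the spring jaws by 4 mm and click under them. Push at mid-spindle, about 5 to 8 N for both clips. Flared jaw tops: 50 mm above the bench
- offcut: plain square pine offcut 18 x 18 x 95 mm without tenons, lying among the spindles; a bystander. Origin: centre of its underside, x along it
- cork_block: cork sanding block 75 x 38 x 30 mm high, lying among the spindles; a bystander. Origin: centre of its underside, x along its length
- glue: standing white glue bottle, 56 mm across, 150 mm high; a bystander. Origin: centre of its underside
- tape: yellow tape measure 62 x 34 x 60 mm high; a bystander. Origin: centre of its underside
- brush: paint brush 200 mm long, lying down; a bystander. Origin: underside, at mid-length, x along it
- pencil: flat red carpenter's pencil 150 x 14 x 8 mm; a bystander. Origin: centre of its underside, x along it
- try_square: joiner's try square lying flat: stock 22 x 110 x 16 mm, steel blade 150 mm long; a bystander. Origin: underside of the stock's centre, the blade runs to +x
Mind the look-alikes: they are no part of the job. Leave any blue look-alike of the part that bears spindle_b_mid alone. What is shaped like the part that bears spindle_c_mid but pink is not meant.

How it is judged:
By the outcome, as a careful person would: the job done as asked, in the order asked, and still so for the second after the job is handed in, with the robot touching nothing.
It also fails if it takes over 69 s, if anything falls off the work surface, if the arm or the gripper's body presses on something with over 40 N, if the wrist force passes 120 N, or if a joint passes its speed limit or range.

## Working session

There is one attempt and no reset: what is moved stays moved. The work goes in short steps, Python scripts to look and compute and a tool call to move; the robot and the scene stay as the last step left them, time stands still between calls to the robot, and variables do not carry over. Pictures are saved under pics/ and viewed, at most 10 in all, crops included, and the job is handed in when it is done.

Besides the shell and the picture viewer there is one more tool, called after "Request:" as name([rows], argument=value, ...), one row to a line, values as JSON. jog_arm: Moves the arm, as the interface text tells. Its arguments: {"type":"object","properties":{"hand":{"type":"array"},"travel":{"type":"array"},"yaw":{"type":"array"},"grip_force":{"type":"number"}},"required":["hand","travel","yaw"]}

```bash
mkdir -p pics
cat > h.py <<'E'
import numpy as np, cv2
from rig import env
def snap(n,f):
    im=env.get_image(n); cv2.imwrite(f,im[:,:,::-1]); return im
def K(n):
    c=env.calibration(n); return c
def ray(c,u,v):
    x=(u-c['cx'])/c['fx']; y=(v-c['cy'])/c['fy']
    rd=np.hypot(x,y); r=rd
    for _ in range(20): r=rd/(1+c['k1']*r*r)
    s=r/rd if rd>0 else 1
    d=np.array(c['rotation'])@np.array([x*s,y*s,1.]); return np.array(c['position']),d
def plane(c,u,v,z):
    p,d=ray(c,u,v); return p+d*(z-p[2])/d[2]
def proj(c,P):
    q=np.array(c['rotation']).T@(np.array(P)-np.array(c['position'])); x,y=q[:2]/q[2]; k=1+c['k1']*(x*x+y*y)
    return c['fx']*x*k+c['cx'],c['fy']*y*k+c['cy']
E
python3 - <<'E'
from h import *
for n in('top','side'):
    snap(n,f'pics/{n}0.png'); c=K(n); print(n,c)
print(env.finger_overhang, env.observe()['tool_rot'])
E
```

```text
top {'fx': 511.8142677831271, 'fy': 511.8142677831271, 'cx': 319.10629741286476, 'cy': 241.77254993925246, 'k1': 0.05163611032523972, 'position': array([0.41625515, 0.0228721 , 1.18519162]), 'rotation': array([[-3.42325426e-03, -9.92655953e-01,  1.20923279e-01],
       [-9.99771082e-01,  8.43415057e-04, -2.13792551e-02],
       [ 2.11202563e-02, -1.20968785e-01, -9.92431604e-01]])}
side {'fx': 496.9075125949208, 'fy': 496.9075125949208, 'cx': 326.1296831921019, 'cy': 239.02190304358987, 'k1': -0.1414818542598754, 'position': array([ 0.114668  , -0.95449991,  0.81223422]), 'rotation': array([[ 0.91032855, -0.23739612,  0.33903542],
       [-0.41381178, -0.53760231,  0.73467242],
       [ 0.00785785, -0.80909013, -0.58763204]])}
0.017 [[ 9.09037370e-01  4.16714507e-01 -2.80462040e-04]
 [ 4.16714514e-01 -9.09036536e-01  1.26123296e-03]
 [ 2.70623831e-04 -1.26338050e-03 -9.99999165e-01]]
```

View pics/top0.png

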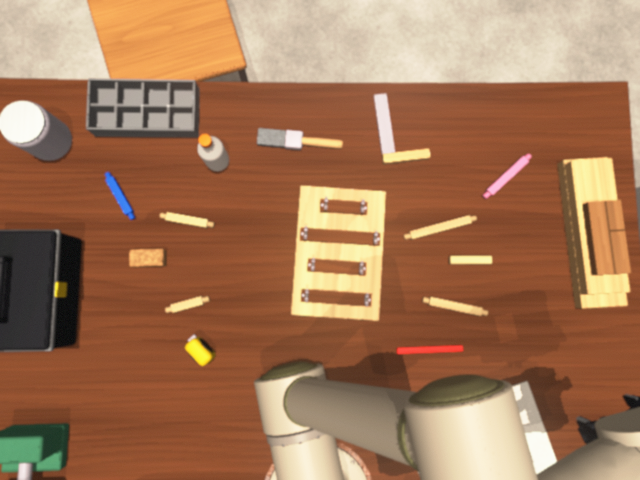

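View pics/side0.png

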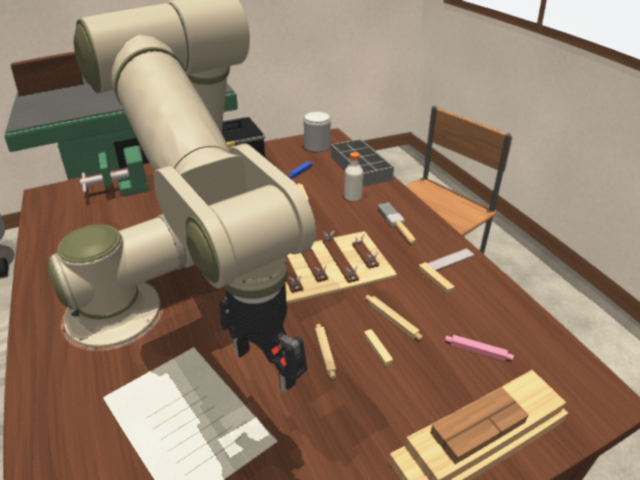

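Top view: spindles at about (186,220), (187,304), (440,227) and (456,306). The offcut is at (471,260). The clip rows on the board are at y≈206, 237, 267 and 298. In the side view the far left spindles are hidden by the arm.

```bash
cat > meas.py <<'E'
from h import *
def blob(im,c,box,z,lo=(12,50,120),hi=(30,200,255),up=4):
    x0,y0,x1,y1=box
    h=cv2.cvtColor(cv2.resize(im[y0:y1,x0:x1],None,fx=up,fy=up,interpolation=cv2.INTER_CUBIC),cv2.COLOR_RGB2HSV)
    m=cv2.inRange(h,lo,hi)
    n,l,s,_=cv2.connectedComponentsWithStats(m); k=1+np.argmax(s[1:,4])
    ys,xs=np.where(l==k); u=x0+(xs+.5)/up-.5; v=y0+(ys+.5)/up-.5
    P=np.array([plane(c,a,b,z)[:2] for a,b in zip(u,v)])
    r=cv2.minAreaRect((P*1000).astype(np.float32)); b=cv2.boxPoints(r)
    e=[b[1]-b[0],b[2]-b[1]]; e=max(e,key=np.linalg.norm)
    return np.round(r[0],1),np.round(sorted(r[1]),1),round(np.degrees(np.arctan2(e[1],e[0]))%180,1),np.round(P.mean(0)*1000,1)
E
python3 - <<'E'
from meas import *
im=cv2.imread('pics/top0.png')[:,:,::-1]; c=K('top')
h=cv2.cvtColor(np.ascontiguousarray(im),cv2.COLOR_RGB2HSV)
for p in [(186,220),(440,227),(456,306),(180,180),(312,290),(340,238),(337,267),(310,250)]: print(p,h[p[1],p[0]])
for n,b in dict(s1=(150,203,225,237),s2=(155,288,220,320),s3=(395,208,485,246),s4=(415,290,495,322),off=(440,248,500,272)).items(): print(n,*blob(im,c,b,.009))
print('board',*blob(im,c,(280,175,400,330),.012))
cv2.imwrite('pics/crop.png',cv2.resize(np.ascontiguousarray(im[175:330,285:395,::-1]),None,fx=3.8,fy=3.8,interpolation=cv2.INTER_CUBIC))
print('obstacles')
for n,b in dict(cork=(125,244,170,270)).items(): print(plane(c,147,258,.015))
for q in [(213,155),(199,350),(430,350),(62,290),(300,140),(407,156)]: print(q,plane(c,*q,.01).round(3))
E
```

```text
(186, 220) [ 26  80 252]
(440, 227) [ 22  95 252]
(456, 306) [ 23  99 251]
(180, 180) [ 10 173 149]
(312, 290) [ 12 149 178]
(340, 238) [ 11 164 165]
(337, 267) [ 11 164 174]
(310, 250) [ 27  74 252]
s1 [611.8 303.5] [ 26.3 130.5] 79.4 [611.6 303.4]
s2 [418.4 297. ] [ 25.9 105.2] 105.4 [418.3 297.2]
s3 [ 594.3 -283.5] [ 26.3 182.1] 105.1 [ 594.2 -283.5]
s4 [ 411.8 -311.9] [ 25.8 155.5] 78.2 [ 411.9 -312.4]
off [ 518.  -351.7] [ 24.9 104.2] 90.0 [ 518.2 -352.2]
board [536.  -48.4] [211.5 308.6] 176.2 [534.2 -46.9]
obstacles
[0.52213169 0.38780844 0.015     ]
(213, 155) [0.764 0.246 0.01 ]
(199, 350) [0.316 0.267 0.01 ]
(430, 350) [ 0.313 -0.252  0.01 ]
(62, 290) [0.451 0.573 0.01 ]
(300, 140) [0.802 0.042 0.01 ]
(407, 156) [ 0.763 -0.211  0.01 ]
```

View pics/crop.png

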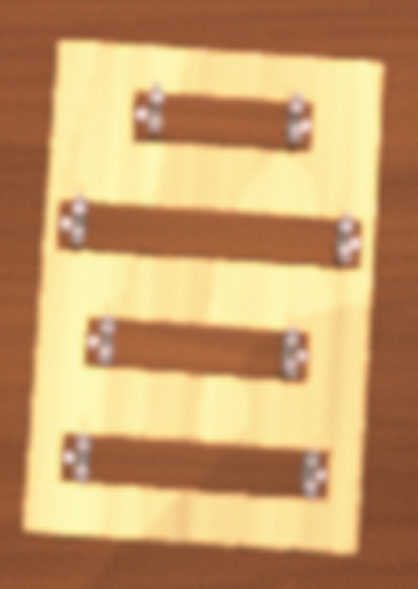

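The crop shows the rows from far to near: A (110 long), D (185), B (135) and C (160), tilted by about 3–4°.

Run:
```python
from meas import *
im=np.ascontiguousarray(cv2.imread('pics/top0.png')[:,:,::-1]); c=K('top')
s=3.8
def bx(x0,y0,x1,y1): return tuple(int(round(t)) for t in (285+x0/s,175+y0/s,285+x1/s,175+y1/s))
for n,b in dict(A=bx(115,70,335,165),D=bx(50,185,368,285),B=bx(70,300,325,395),C=bx(50,418,342,510)).items():
    print(n,*blob(im,c,b,.018,lo=(0,0,0),hi=(180,255,215)))
    # clips: grey low-saturation
    x0,y0,x1,y1=b
    h=cv2.cvtColor(cv2.resize(im[y0:y1,x0:x1],None,fx=4,fy=4,interpolation=cv2.INTER_CUBIC),cv2.COLOR_RGB2HSV)
    m=cv2.inRange(h,(0,0,0),(180,62,255)); k,l,st,ce=cv2.connectedComponentsWithStats(m)
    print([(st[i,4],(plane(c,x0+(ce[i][0]+.5)/4-.5,y0+(ce[i][1]+.5)/4-.5,.04)[:2]*1000).round(1)) for i in range(1,k) if st[i,4]>40])
for n,b in dict(s1=(150,203,225,237),s2=(155,288,220,320),s3=(395,208,485,246),s4=(415,290,495,322)).items(): print(n,*blob(im,c,b,.009,lo=(15,50,200)))
```

```text
A [639.9 -58. ] [ 34.3 109.3] 87.7 [640.3 -58.2]
[(np.int32(180), array([652.2, -17.4])), (np.int32(151), array([ 646.3, -100.8])), (np.int32(285), array([638.9, -12.8])), (np.int32(318), array([ 632.3, -101.7]))]
D [571.  -49.6] [ 32.4 184.2] 86.0 [570.9 -49. ]
[(np.int32(569), array([576.5,  31. ])), (np.int32(531), array([ 565.1, -129.8]))]
B [501.4 -41.6] [ 31.3 134.2] 85.6 [501.4 -42.1]
[(np.int32(485), array([505.1,  14.5])), (np.int32(539), array([497.3, -96.4]))]
C [431.5 -40. ] [ 30.9 160.2] 85.3 [431.5 -40.4]
[(np.int32(586), array([436.2,  28.9])), (np.int32(598), array([ 426.4, -107.2]))]
s1 [612.2 304.2] [ 19.9 124.3] 79.6 [612.3 304.8]
s2 [418.2 297.8] [20.2 98.9] 105.6 [418.2 298.3]
s3 [ 594.6 -284.3] [ 20.1 174.7] 105.4 [ 594.6 -284.3]
s4 [ 412.1 -312.1] [ 19.8 147.9] 77.8 [ 412.4 -311.1]
```

Request:
jog_arm([
  [0.0366, 0.0376, -0.026],
  [0.0366, 0.0376, -0.026],
  [0.0366, 0.0376, -0.026],
  [0.0366, 0.0376, -0.026],
  [0.0366, 0.0376, -0.026],
], hand=[0.05, 0.05, 0.05, 0.05, 0.05], yaw=[0.1857, 0.1857, 0.1857, 0.1857, 0.1857], grip_force=50)

```text
time_s: 0.72
position: [0.4131, -0.3106, 0.1174]
tool_rot: [[0.205, 0.979, -0.0], [0.979, -0.205, 0.0], [0.0, -0.0, -1.0]]
ft_force: [0.8, -0.3, -0.4]
grip_width: 0.05
gripper_force: 0.0
```

Request:
jog_arm([
  [-0.001, -0.0012, -0.05],
  [0, 0, -0.04],
  [0, 0, -0.0075],
  [0, 0, 0],
  [0, 0, 0],
], hand=[0.05, 0.05, 0.05, 0.05, 0.05], yaw=[-0.007, 0, 0, 0, 0])

```text
time_s: 1.35
position: [0.4116, -0.3139, 0.0223]
tool_rot: [[0.218, 0.976, 0.002], [0.976, -0.218, -0.002], [-0.002, 0.002, -1.0]]
ft_force: [-0.9, 0.8, -0.4]
grip_width: 0.0502
gripper_force: 0.0
```

Request:
jog_arm([
  [0, 0, 0],
  [0, 0, 0],
  [0, 0, 0],
  [0, 0, 0],
  [0, 0, 0],
], hand=[0.0, 0.0, 0.0, 0.0, 0.0], yaw=[0, 0, 0, 0, 0])

```text
time_s: 1.98
position: [0.4114, -0.3135, 0.0217]
tool_rot: [[0.218, 0.976, 0.001], [0.976, -0.218, -0.001], [-0.001, 0.001, -1.0]]
ft_force: [-1.2, 0.4, 7.0]
grip_width: 0.0169
gripper_force: 49.8
```

Request:
jog_arm([
  [0, 0, 0.05],
  [0.004, 0.045, 0.035],
  [0.005, 0.062, 0],
  [0.005, 0.062, 0],
  [0.005, 0.062, 0],
], hand=[0, 0, 0, 0, 0], yaw=[0, 0.075, 0.075, 0, 0])

```text
time_s: 2.6
position: [0.4301, -0.0804, 0.1063]
tool_rot: [[0.07, 0.998, 0.001], [0.998, -0.07, -0.0], [-0.0, 0.001, -1.0]]
ft_force: [0.7, -0.0, -1.0]
grip_width: 0.0167
gripper_force: 49.1
```

Request:
jog_arm([
  [0.001, 0.042, 0],
  [0, 0, 0],
  [0, 0, 0],
  [0, 0, 0],
  [0, 0, 0],
], hand=[0, 0, 0, 0, 0], yaw=[0, 0, 0, 0, 0])

```text
time_s: 3.22
position: [0.4312, -0.041, 0.1058]
tool_rot: [[0.071, 0.997, -0.0], [0.997, -0.071, -0.0], [-0.0, -0.0, -1.0]]
ft_force: [1.0, -0.1, -0.9]
grip_width: 0.0168
gripper_force: 49.1
```

Run:
```python
from h import *
a=snap('top','pics/t1.png'); b=snap('side','pics/s1.png')
r=lambda im,x0,y0,x1,y1,s: cv2.resize(np.ascontiguousarray(im[y0:y1,x0:x1,::-1]),None,fx=s,fy=s,interpolation=cv2.INTER_CUBIC)
A=r(a,270,170,410,345,3.3); B=r(b,240,200,430,345,1.7)
o=np.zeros((A.shape[0],A.shape[1]+B.shape[1],3),np.uint8); o[:,:A.shape[1]]=A; o[:B.shape[0],A.shape[1]:]=B
cv2.imwrite('pics/m1.png',o); o=env.observe(); print(o['position'],o['tool_rot'],o['ft_force'],proj(K('top'),o['position']))
```

```text
[ 0.43117362 -0.04068593  0.10579268] [[ 7.04857956e-02  9.97512782e-01 -5.26402749e-05]
 [ 9.97512783e-01 -7.04857950e-02  1.48633577e-05]
 [ 1.11159976e-05 -5.35570027e-05 -9.99999999e-01]] [-0.19220056 -0.4794986  -0.86041049] (np.float64(338.5055582944417), np.float64(296.9315697802666))
```

View pics/m1.png

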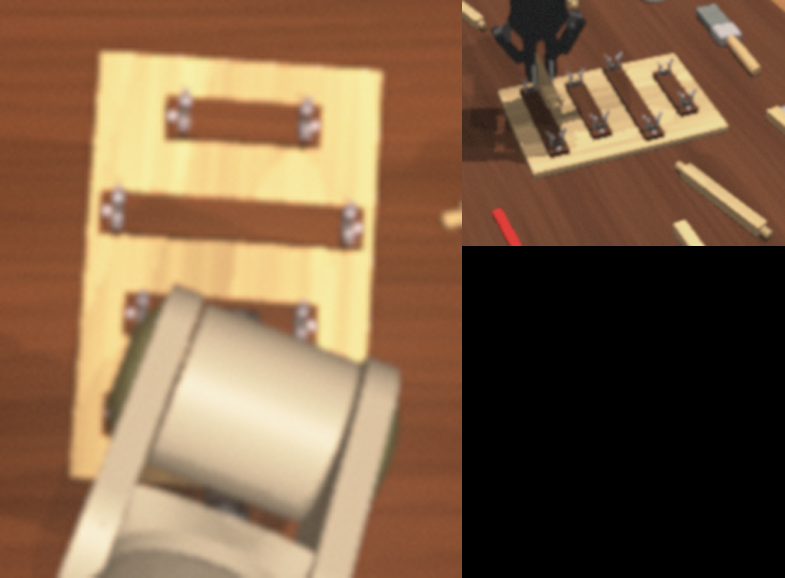

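The arm covers row C in the top view. The side view shows the gripped spindle above row C. I'll zoom into the side view to check the offset.

Run:
```python
from h import *
b=cv2.imread('pics/s1.png'); c=K('side'); x0,y0,x1,y1,s=255,200,345,300,6
o=cv2.resize(b[y0:y1,x0:x1],None,fx=s,fy=s,interpolation=cv2.INTER_CUBIC)
def mark(P,col):
    u,v=proj(c,P); cv2.circle(o,(int((u-x0+.5)*s),int((v-y0+.5)*s)),3,col,-1); print(np.round(P,4),round(u,1),round(v,1))
d=np.array([.0705,.9975,0]); t=np.array([.4312,-.0407,.0975])
for k in(-.074,-.06,.0,.074): mark(t+d*k,(0,0,255))
r=np.array([.4314,-.0397,0])
for k in(-.067,.067):
  for z in(.022,.05): mark(r+d*k+[0,0,z],(255,0,0))
for k in(-.08,.08):
  for w in(-.015,.015): mark(r+d*k+np.array([w,0,.022]),(0,255,0))
cv2.imwrite('pics/m2.png',o)
```

```text
[ 0.426  -0.1145  0.0975] 295.8 262.0
[ 0.427  -0.1006  0.0975] 294.0 258.4
[ 0.4312 -0.0407  0.0975] 286.5 243.9
[0.4364 0.0331 0.0975] 278.1 227.5
[ 0.4267 -0.1065  0.022 ] 295.7 284.5
[ 0.4267 -0.1065  0.05  ] 295.4 275.6
[0.4361 0.0271 0.022 ] 280.2 252.6
[0.4361 0.0271 0.05  ] 279.7 243.9
[ 0.4108 -0.1195  0.022 ] 291.5 289.6
[ 0.4408 -0.1195  0.022 ] 303.2 286.2
[0.422  0.0401 0.022 ] 273.4 251.1
[0.452  0.0401 0.022 ] 284.2 248.3
```

View pics/m2.png

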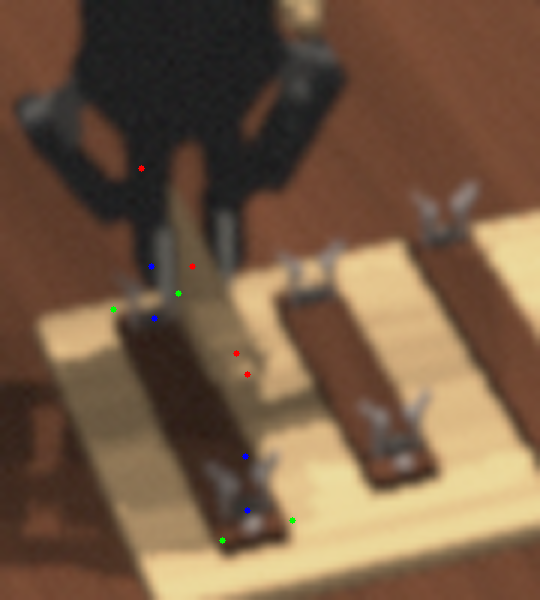

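Request:
jog_arm([
  [0, 0, -0.02],
  [0, 0, -0.012],
  [0, 0, 0],
  [0, 0, 0],
  [0, 0, 0],
], hand=[0, 0, 0, 0, 0], yaw=[0, 0, 0, 0, 0])

```text
time_s: 3.95
position: [0.4314, -0.0402, 0.0743]
tool_rot: [[0.069, 0.998, 0.001], [0.998, -0.069, -0.0], [-0.0, 0.001, -1.0]]
ft_force: [0.5, -0.1, -1.1]
grip_width: 0.0167
gripper_force: 49.1
```

Run:
```python
from h import *
b=snap('side','pics/s2.png')[:,:,::-1]; c=K('side'); x0,y0,x1,y1,s=262,225,332,300,8
p=env.observe()['position']; print(p)
o=cv2.resize(np.ascontiguousarray(b[y0:y1,x0:x1]),None,fx=s,fy=s,interpolation=cv2.INTER_CUBIC)
o=(255*(o/255.)**.6).astype(np.uint8)
def mark(P,col):
    u,v=proj(c,P); cv2.circle(o,(int((u-x0+.5)*s),int((v-y0+.5)*s)),3,col,-1)
d=np.array([.0705,.9975,0]); t=np.array(p)+[0,.0014,-.0127]
for k in(-.074,-.06): mark(t+d*k,(0,0,255))
r=np.array([.4314,-.0397,0])
for z in(.022,.05): mark(r-d*.067+[0,0,z],(255,0,0))
for w in(-.015,.015):
  for z in (.012,.022): mark(r-d*.08+np.array([w,0,z]),(0,255,0))
cv2.imwrite('pics/m3.png',o)
```

```text
[ 0.43137125 -0.04019822  0.07421787]
```

View pics/m3.png

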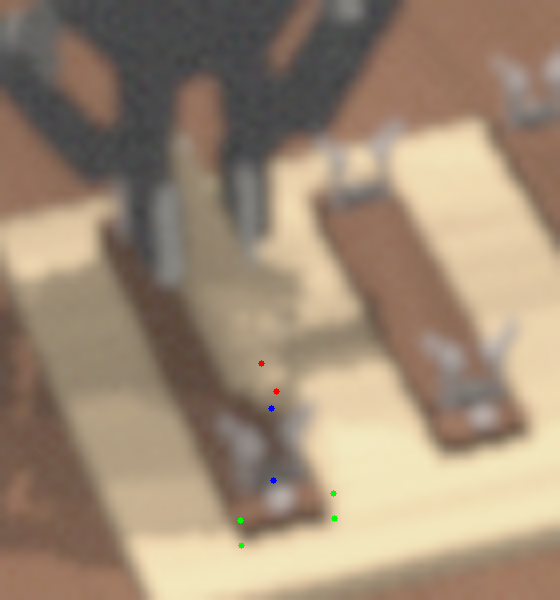

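Request:
jog_arm([
  [0, 0, -0.01],
  [0, 0, -0.006],
  [0, 0, -0.005],
  [0, 0, 0],
  [0, 0, 0],
], hand=[0, 0, 0, 0, 0], yaw=[0, 0, 0, 0, 0])

```text
time_s: 4.62
position: [0.4309, -0.0401, 0.0524]
tool_rot: [[0.07, 0.998, -0.001], [0.998, -0.07, 0.0], [0.0, -0.001, -1.0]]
ft_force: [0.3, -0.7, -8.1]
grip_width: 0.0168
gripper_force: 49.0
```

Request:
jog_arm([
  [0, 0, -0.004],
  [0, 0, -0.003],
  [0, 0, -0.001],
  [0, 0, 0],
  [0, 0, 0],
], hand=[0, 0, 0, 0, 0], yaw=[0, 0, 0, 0, 0])

```text
time_s: 5.25
position: [0.4312, -0.0401, 0.0462]
tool_rot: [[0.069, 0.998, 0.001], [0.998, -0.069, -0.001], [-0.001, 0.001, -1.0]]
ft_force: [-5.8, 1.0, 24.8]
grip_width: 0.0165
gripper_force: 53.1
```

Request:
jog_arm([
  [0, 0, 0.002],
  [0, 0, 0],
  [0, 0, 0],
  [0, 0, 0.03],
  [0, 0, 0.04],
], hand=[0.0, 0.045, 0.045, 0.045, 0.045], yaw=[0, 0, 0, 0, 0])

```text
time_s: 5.88
position: [0.4308, -0.0401, 0.117]
tool_rot: [[0.07, 0.998, -0.002], [0.998, -0.07, 0.001], [0.001, -0.002, -1.0]]
ft_force: [-0.3, 0.8, -0.6]
grip_width: 0.0449
gripper_force: 0.0
```

Request:
jog_arm([
  [0.0327, -0.0489, 0],
  [0.0327, -0.0489, 0],
  [0.0327, -0.0489, 0],
  [0.0327, -0.0489, 0],
  [0.0327, -0.0489, 0],
], hand=[0.05, 0.05, 0.05, 0.05, 0.05], yaw=[0.0677, 0.0677, 0.0677, 0.0677, 0.0677])

```text
time_s: 6.5
position: [0.5955, -0.2863, 0.1164]
tool_rot: [[-0.268, 0.963, -0.0], [0.963, 0.268, 0.0], [0.0, -0.0, -1.0]]
ft_force: [0.6, 0.6, 0.7]
grip_width: 0.0498
gripper_force: 0.0
```

Run:
```python
from h import *
a=snap('top','pics/t3.png'); b=snap('side','pics/s3.png')
r=lambda im,x0,y0,x1,y1,s: cv2.resize(np.ascontiguousarray(im[y0:y1,x0:x1,::-1]),None,fx=s,fy=s,interpolation=cv2.INTER_CUBIC)
A=r(a,280,240,400,340,3.2); B=r(b,250,215,330,300,4.5)
o=np.zeros((max(A.shape[0],B.shape[0]),A.shape[1]+B.shape[1],3),np.uint8); o[:A.shape[0],:A.shape[1]]=A; o[:B.shape[0],A.shape[1]:]=B
cv2.imwrite('pics/m4.png',o)
```

```text
(no output)
```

View pics/m4.png

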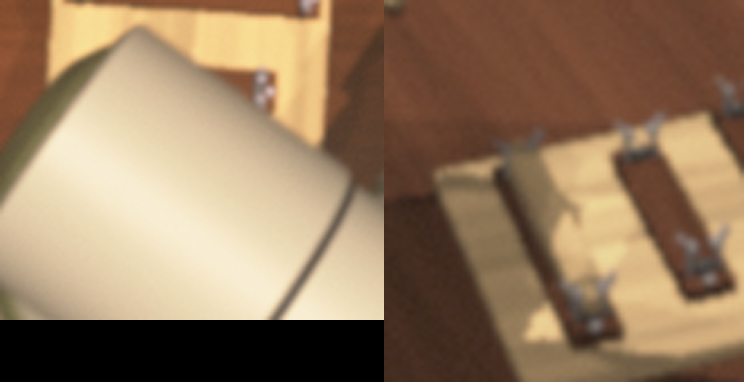

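Request:
jog_arm([
  [-0.001, 0.002, -0.05],
  [0, 0, -0.04],
  [0, 0, -0.005],
  [0, 0, 0],
  [0, 0, 0],
], hand=[0.05, 0.05, 0.05, 0.05, 0.05], yaw=[0, 0, 0, 0, 0])

```text
time_s: 7.22
position: [0.5944, -0.2831, 0.0238]
tool_rot: [[-0.266, 0.964, 0.003], [0.964, 0.266, -0.002], [-0.003, 0.002, -1.0]]
ft_force: [-0.5, -0.3, -0.0]
grip_width: 0.0501
gripper_force: 0.0
```

Request:
jog_arm([
  [0, 0, 0],
  [0, 0, 0],
  [0, 0, 0],
  [0, 0, 0],
  [0, 0, 0],
], hand=[0.0, 0.0, 0.0, 0.0, 0.0], yaw=[0, 0, 0, 0, 0])

```text
time_s: 7.85
position: [0.5941, -0.2828, 0.0229]
tool_rot: [[-0.266, 0.964, 0.001], [0.964, 0.266, -0.001], [-0.001, 0.001, -1.0]]
ft_force: [-0.8, 0.6, 6.8]
grip_width: 0.0163
gripper_force: 51.2
```

Request:
jog_arm([
  [0, 0, 0.05],
  [-0.0034, 0.035, 0.03],
  [-0.0063, 0.06, 0],
  [-0.0063, 0.06, 0],
  [-0.0063, 0.06, 0],
], hand=[0, 0, 0, 0, 0], yaw=[0, -0.085, -0.085, -0.085, -0.085])

```text
time_s: 8.48
position: [0.5709, -0.0659, 0.1019]
tool_rot: [[0.074, 0.997, 0.0], [0.997, -0.074, 0.0], [0.0, 0.0, -1.0]]
ft_force: [0.0, 0.7, -0.7]
grip_width: 0.0164
gripper_force: 50.4
```

Request:
jog_arm([
  [0, 0.02, 0],
  [0, 0, 0],
  [0, 0, 0],
  [0, 0, 0],
  [0, 0, 0],
], hand=[0, 0, 0, 0, 0], yaw=[0, 0, 0, 0, 0])

```text
time_s: 9.1
position: [0.5714, -0.0485, 0.1017]
tool_rot: [[0.072, 0.997, -0.0], [0.997, -0.072, 0.0], [-0.0, -0.0, -1.0]]
ft_force: [0.4, 0.5, -1.2]
grip_width: 0.0162
gripper_force: 50.4
```

Request:
jog_arm([
  [-0.0005, 0.0006, -0.02],
  [0, 0, -0.014],
  [0, 0, -0.008],
  [0, 0, -0.004],
  [0, 0, 0],
], hand=[0, 0, 0, 0, 0], yaw=[0, 0, 0, 0, 0])

```text
time_s: 9.72
position: [0.5709, -0.0472, 0.0559]
tool_rot: [[0.071, 0.997, 0.0], [0.997, -0.071, -0.0], [-0.0, 0.0, -1.0]]
ft_force: [1.0, -0.5, -1.7]
grip_width: 0.0168
gripper_force: 50.2
```

Request:
jog_arm([
  [0, 0, -0.004],
  [0, 0, -0.003],
  [0, 0, -0.0025],
  [0, 0, 0],
  [0, 0, 0],
], hand=[0, 0, 0, 0, 0], yaw=[0, 0, 0, 0, 0])

```text
time_s: 10.35
position: [0.571, -0.047, 0.0475]
tool_rot: [[0.071, 0.997, 0.001], [0.997, -0.071, -0.0], [-0.0, 0.001, -1.0]]
ft_force: [-4.5, 0.7, 11.3]
grip_width: 0.0168
gripper_force: 52.1
```

Request:
jog_arm([
  [0, 0, -0.0015],
  [0, 0, 0],
  [0, 0, 0],
  [0, 0, 0],
  [0, 0, 0.002],
], hand=[0, 0, 0, 0, 0.045], yaw=[0, 0, 0, 0, 0])

```text
time_s: 10.98
position: [0.571, -0.047, 0.0474]
tool_rot: [[0.071, 0.997, 0.001], [0.997, -0.071, -0.0], [-0.0, 0.001, -1.0]]
ft_force: [0.2, -1.0, -0.8]
grip_width: 0.0337
gripper_force: 0.0
```

Request:
jog_arm([
  [0, 0, 0],
  [0, 0, 0.03],
  [0, 0, 0.045],
  [0.0082, 0.06, 0],
  [0.0082, 0.06, 0],
], hand=[0.045, 0.045, 0.045, 0.045, 0.045], yaw=[0, 0, 0, -0.02, -0.02])

```text
time_s: 11.6
position: [0.5876, 0.0739, 0.1219]
tool_rot: [[0.113, 0.994, 0.001], [0.994, -0.113, 0.0], [0.0, 0.001, -1.0]]
ft_force: [1.3, -0.6, -0.5]
grip_width: 0.0452
gripper_force: 0.0
```

Request:
jog_arm([
  [0.0082, 0.06, 0],
  [0.0082, 0.06, 0],
  [0.0082, 0.06, 0],
  [0, 0.051, 0],
  [0, 0, 0],
], hand=[0.05, 0.05, 0.05, 0.05, 0.05], yaw=[-0.02, -0.02, -0.02, -0.012, 0])

```text
time_s: 12.22
position: [0.6109, 0.3075, 0.1207]
tool_rot: [[0.178, 0.984, -0.001], [0.984, -0.178, 0.0], [0.0, -0.001, -1.0]]
ft_force: [-0.1, -0.2, 0.5]
grip_width: 0.0503
gripper_force: 0.0
```

Run:
```python
from h import *
a=snap('top','pics/t4.png'); b=snap('side','pics/s4.png')
r=lambda im,x0,y0,x1,y1,s: cv2.resize(np.ascontiguousarray(im[y0:y1,x0:x1,::-1]),None,fx=s,fy=s,interpolation=cv2.INTER_CUBIC)
A=r(a,280,175,400,330,3.2); B=r(b,260,200,400,310,2.9)
o=np.zeros((max(A.shape[0],B.shape[0]),A.shape[1]+B.shape[1],3),np.uint8); o[:A.shape[0],:A.shape[1]]=A; o[:B.shape[0],A.shape[1]:]=B
cv2.imwrite('pics/m5.png',o)
```

```text
(no output)
```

View pics/m5.png

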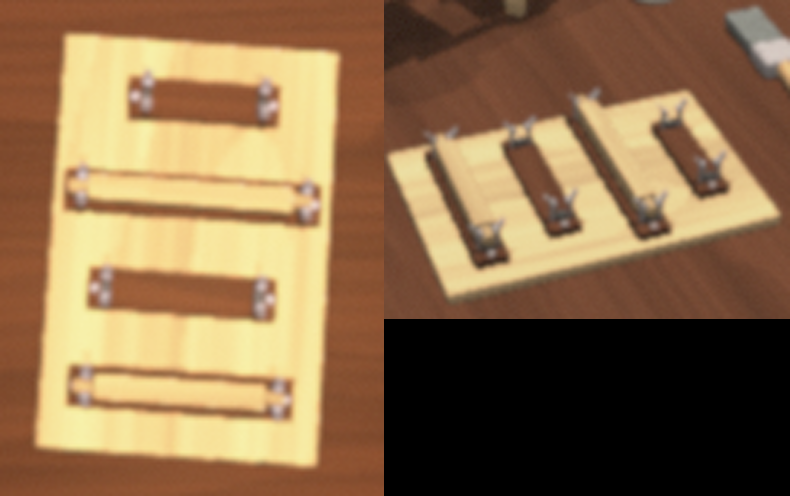

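Both C and D are held symmetrically in their clips. Next is spindle b.

Request:
jog_arm([
  [0.0013, -0.0033, -0.05],
  [0, 0, -0.04],
  [0, 0, -0.008],
  [0, 0, 0],
  [0, 0, 0],
], hand=[0.05, 0.05, 0.05, 0.05, 0.05], yaw=[0, 0, 0, 0, 0])

```text
time_s: 12.95
position: [0.6142, 0.3006, 0.0259]
tool_rot: [[0.182, 0.983, 0.003], [0.983, -0.182, 0.001], [0.002, 0.003, -1.0]]
ft_force: [-0.1, -0.3, 1.2]
grip_width: 0.05
gripper_force: 0.0
```

Request:
jog_arm([
  [0, 0, 0],
  [0, 0, 0],
  [0, 0, 0],
  [0, 0, 0],
  [0, 0, 0],
], hand=[0.0, 0.0, 0.0, 0.0, 0.0], yaw=[0, 0, 0, 0, 0])

```text
time_s: 13.58
position: [0.6136, 0.3008, 0.0249]
tool_rot: [[0.182, 0.983, 0.002], [0.983, -0.182, 0.0], [0.001, 0.002, -1.0]]
ft_force: [-0.5, 0.2, 5.8]
grip_width: 0.0165
gripper_force: 50.8
```

Request:
jog_arm([
  [0, 0, 0.05],
  [-0.011, -0.0346, 0.03],
  [-0.018, -0.056, 0],
  [-0.018, -0.056, 0],
  [-0.018, -0.056, 0],
], hand=[0, 0, 0, 0, 0], yaw=[0, 0, 0.028, 0.028, 0.028])

```text
time_s: 14.2
position: [0.5474, 0.0965, 0.104]
tool_rot: [[0.098, 0.995, 0.0], [0.995, -0.098, -0.0], [-0.0, 0.0, -1.0]]
ft_force: [0.6, -0.9, -0.1]
grip_width: 0.0163
gripper_force: 50.1
```

Request:
jog_arm([
  [-0.018, -0.056, 0],
  [-0.018, -0.056, 0],
  [-0.0099, -0.0311, 0],
  [0, 0, 0],
  [0, 0, 0],
], hand=[0, 0, 0, 0, 0], yaw=[0.028, 0, 0, 0, 0])

```text
time_s: 14.82
position: [0.5024, -0.0445, 0.1039]
tool_rot: [[0.071, 0.997, 0.0], [0.997, -0.071, 0.0], [0.0, 0.0, -1.0]]
ft_force: [0.3, 0.4, -1.3]
grip_width: 0.0167
gripper_force: 50.1
```

Request:
jog_arm([
  [-0.0013, -0.0004, -0.02],
  [0, 0, -0.014],
  [0, 0, -0.007],
  [0, 0, -0.004],
  [0, 0, 0],
], hand=[0, 0, 0, 0, 0], yaw=[0, 0, 0, 0, 0])

```text
time_s: 15.45
position: [0.501, -0.0452, 0.0588]
tool_rot: [[0.071, 0.997, -0.0], [0.997, -0.071, 0.0], [0.0, -0.0, -1.0]]
ft_force: [-0.5, 0.5, -1.6]
grip_width: 0.0166
gripper_force: 49.9
```

Request:
jog_arm([
  [0, 0, -0.004],
  [0, 0, -0.003],
  [0, 0, -0.003],
  [0, 0, -0.001],
  [0, 0, 0],
], hand=[0, 0, 0, 0, 0], yaw=[0, 0, 0, 0, 0])

```text
time_s: 16.08
position: [0.5011, -0.0455, 0.0494]
tool_rot: [[0.071, 0.997, 0.001], [0.997, -0.071, -0.001], [-0.001, 0.001, -1.0]]
ft_force: [-6.8, 2.2, 20.9]
grip_width: 0.0166
gripper_force: 52.7
```

Request:
jog_arm([
  [0, 0, 0.002],
  [0, 0, 0],
  [0, 0, 0],
  [0, 0, 0.03],
  [0, 0, 0.043],
], hand=[0, 0.045, 0.045, 0.045, 0.045], yaw=[0, 0, 0, 0, 0])

```text
time_s: 16.7
position: [0.5005, -0.0454, 0.1228]
tool_rot: [[0.071, 0.997, -0.003], [0.997, -0.071, 0.001], [0.001, -0.003, -1.0]]
ft_force: [0.6, -0.2, -0.1]
grip_width: 0.0453
gripper_force: 0.0
```

Request:
jog_arm([
  [-0.0138, 0.0572, 0],
  [-0.0138, 0.0572, 0],
  [-0.0138, 0.0572, 0],
  [-0.0138, 0.0572, 0],
  [-0.0138, 0.0572, 0],
], hand=[0.05, 0.05, 0.05, 0.05, 0.05], yaw=[0.068, 0.068, 0.068, 0.068, 0.07])

```text
time_s: 17.32
position: [0.4314, 0.2423, 0.1228]
tool_rot: [[-0.27, 0.963, 0.0], [0.963, 0.27, 0.0], [-0.0, 0.0, -1.0]]
ft_force: [0.1, -0.6, 0.4]
grip_width: 0.05
gripper_force: 0.0
```

Request:
jog_arm([
  [-0.0138, 0.0572, 0],
  [0, 0, -0.03],
  [0, 0, 0],
  [0, 0, 0],
  [0, 0, 0],
], hand=[0.05, 0.05, 0.05, 0.05, 0.05], yaw=[0, 0, 0, 0, 0])

```text
time_s: 17.95
position: [0.4189, 0.2973, 0.0937]
tool_rot: [[-0.266, 0.964, 0.001], [0.964, 0.266, 0.001], [0.0, 0.002, -1.0]]
ft_force: [-1.1, -0.2, 0.9]
grip_width: 0.0499
gripper_force: 0.0
```

Request:
jog_arm([
  [-0.0005, 0.0005, -0.05],
  [0, 0, -0.0225],
  [0, 0, 0],
  [0, 0, 0],
  [0, 0, 0],
], hand=[0.05, 0.05, 0.05, 0.05, 0.05], yaw=[0, 0, 0, 0, 0])

```text
time_s: 18.58
position: [0.4183, 0.2984, 0.0216]
tool_rot: [[-0.268, 0.964, 0.002], [0.964, 0.268, 0.001], [0.0, 0.002, -1.0]]
ft_force: [-0.1, -0.1, 0.0]
grip_width: 0.0501
gripper_force: 0.0
```

Request:
jog_arm([
  [0, 0, 0],
  [0, 0, 0],
  [0, 0, 0],
  [0, 0, 0],
  [0, 0, 0],
], hand=[0.0, 0.0, 0.0, 0.0, 0.0], yaw=[0, 0, 0, 0, 0])

```text
time_s: 19.2
position: [0.4179, 0.2984, 0.0209]
tool_rot: [[-0.268, 0.963, 0.001], [0.963, 0.268, 0.0], [0.0, 0.001, -1.0]]
ft_force: [-1.0, -0.7, 5.9]
grip_width: 0.0168
gripper_force: 49.6
```

Request:
jog_arm([
  [0, 0, 0.05],
  [0, 0, 0.035],
  [0.0317, -0.0508, 0],
  [0.0317, -0.0508, 0],
  [0.0317, -0.0508, 0],
], hand=[0, 0, 0, 0, 0], yaw=[0, 0, -0.085, -0.085, -0.085])

```text
time_s: 19.82
position: [0.5135, 0.1443, 0.1055]
tool_rot: [[-0.014, 1.0, 0.0], [1.0, 0.014, 0.0], [0.0, 0.0, -1.0]]
ft_force: [0.1, -0.0, -0.9]
grip_width: 0.0164
gripper_force: 49.1
```

Request:
jog_arm([
  [0.0317, -0.0508, 0],
  [0.0317, -0.0508, 0],
  [0.0317, -0.0508, 0],
  [0.0317, -0.0508, 0],
  [0, 0, 0],
], hand=[0, 0, 0, 0, 0], yaw=[-0.085, 0, 0, 0, 0])

```text
time_s: 20.45
position: [0.6409, -0.0612, 0.1046]
tool_rot: [[0.073, 0.997, 0.001], [0.997, -0.073, -0.001], [-0.001, 0.001, -1.0]]
ft_force: [0.1, 0.8, -0.3]
grip_width: 0.0169
gripper_force: 49.1
```

Request:
jog_arm([
  [0, 0, 0],
  [0, 0, 0],
  [0, 0, 0],
  [0, 0, 0],
  [0, 0, 0],
], hand=[0, 0, 0, 0, 0], yaw=[0, 0, 0, 0, 0])

```text
time_s: 21.08
position: [0.6395, -0.0571, 0.1054]
tool_rot: [[0.069, 0.998, 0.0], [0.998, -0.069, -0.0], [-0.0, 0.0, -1.0]]
ft_force: [-1.2, 0.8, 0.0]
grip_width: 0.0168
gripper_force: 49.1
```

Request:
jog_arm([
  [0.001, -0.0005, -0.025],
  [0, 0, -0.015],
  [0, 0, -0.007],
  [0, 0, -0.003],
  [0, 0, 0],
], hand=[0, 0, 0, 0, 0], yaw=[0, 0, 0, 0, 0])

```text
time_s: 21.7
position: [0.6406, -0.0579, 0.0557]
tool_rot: [[0.069, 0.998, 0.0], [0.998, -0.069, -0.0], [-0.0, 0.0, -1.0]]
ft_force: [-1.5, 0.0, -0.3]
grip_width: 0.0165
gripper_force: 49.1
```

Request:
jog_arm([
  [0, 0, -0.004],
  [0, 0, -0.003],
  [0, 0, -0.003],
  [0, 0, -0.0015],
  [0, 0, 0],
], hand=[0, 0, 0, 0, 0], yaw=[0, 0, 0, 0, 0])

```text
time_s: 22.32
position: [0.6406, -0.0579, 0.0456]
tool_rot: [[0.069, 0.998, 0.001], [0.998, -0.069, -0.0], [-0.0, 0.001, -1.0]]
ft_force: [-6.3, 0.7, 14.7]
grip_width: 0.0166
gripper_force: 51.1
```

Seated at about the expected height. I'll give it a small extra press, release, move clear and check.

Request:
jog_arm([
  [0, 0, -0.001],
  [0, 0, 0],
  [0, 0, 0],
  [0, 0, 0.002],
  [0, 0, 0],
], hand=[0, 0, 0, 0, 0.045], yaw=[0, 0, 0, 0, 0])

```text
time_s: 22.95
position: [0.6408, -0.0579, 0.0449]
tool_rot: [[0.069, 0.998, 0.001], [0.998, -0.069, -0.0], [-0.0, 0.001, -1.0]]
ft_force: [-0.2, -0.8, 0.3]
grip_width: 0.0339
gripper_force: 0.0
```

Request:
jog_arm([
  [0, 0, 0],
  [0, 0, 0.03],
  [0, 0, 0.05],
  [-0.01, 0.06, 0.01],
  [-0.01, 0.06, 0.01],
], hand=[0.045, 0.045, 0.045, 0.045, 0.045], yaw=[0, 0, 0, 0, 0])

```text
time_s: 23.58
position: [0.6204, 0.0631, 0.1452]
tool_rot: [[0.071, 0.998, 0.001], [0.998, -0.071, 0.0], [0.0, 0.001, -1.0]]
ft_force: [0.3, -0.5, -0.5]
grip_width: 0.0453
gripper_force: 0.0
```

Request:
jog_arm([
  [-0.01, 0.06, 0.01],
  [-0.01, 0.06, 0.01],
  [-0.01, 0.06, 0.01],
  [0, 0.05, 0.01],
  [0, 0, 0],
], hand=[0.045, 0.045, 0.045, 0.045, 0.045], yaw=[0, 0, 0, 0, 0])

```text
time_s: 24.2
position: [0.59, 0.2956, 0.185]
tool_rot: [[0.064, 0.998, 0.001], [0.998, -0.064, 0.001], [0.001, 0.001, -1.0]]
ft_force: [-0.3, -0.6, -0.2]
grip_width: 0.045
gripper_force: 0.0
```

Run:
```python
from meas import *
a=snap('top','pics/t5.png'); b=snap('side','pics/s5.png'); c=K('top')
r=lambda im,x0,y0,x1,y1,s: cv2.resize(np.ascontiguousarray(im[y0:y1,x0:x1,::-1]),None,fx=s,fy=s,interpolation=cv2.INTER_CUBIC)
A=r(a,285,180,395,330,3.3); B=r(b,260,195,390,300,3.3)
o=np.zeros((max(A.shape[0],B.shape[0]),A.shape[1]+B.shape[1],3),np.uint8); o[:A.shape[0],:A.shape[1]]=A; o[:B.shape[0],A.shape[1]:]=B
cv2.imwrite('pics/m6.png',o)
```

```text
(no output)
```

View pics/m6.png

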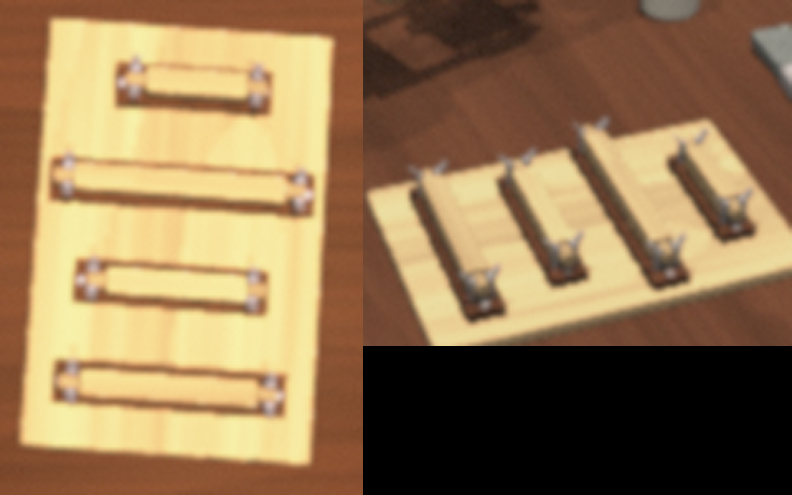

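All four look seated and level. There is plenty of time, so I'll confirm with a gentle closed-finger press at each mid-spindle. If a spindle is home its top is at 43 mm, so contact should come at TCP ≈ 0.060.

Request:
jog_arm([
  [0.0085, -0.059, -0.008],
  [0.0085, -0.059, -0.008],
  [0.0085, -0.059, -0.008],
  [0.0085, -0.059, -0.008],
  [0.0085, -0.059, -0.008],
], hand=[0, 0, 0, 0, 0], yaw=[0, 0, 0, 0, 0])

```text
time_s: 24.92
position: [0.6327, -0.0064, 0.1443]
tool_rot: [[0.071, 0.997, -0.001], [0.997, -0.071, -0.0], [-0.0, -0.001, -1.0]]
ft_force: [0.6, 0.6, 0.4]
grip_width: 0.0003
gripper_force: 0.0
```

Request:
jog_arm([
  [0.0085, -0.0585, -0.008],
  [0, 0, -0.03],
  [0, 0, -0.03],
  [0, 0, 0],
  [0, 0, 0],
], hand=[0, 0, 0, 0, 0], yaw=[0, 0, 0, 0, 0])

```text
time_s: 25.55
position: [0.6419, -0.0621, 0.078]
tool_rot: [[0.07, 0.998, 0.001], [0.998, -0.07, -0.0], [-0.0, 0.001, -1.0]]
ft_force: [0.5, -0.5, 0.6]
grip_width: 0.0
gripper_force: 0.0
```

Request:
jog_arm([
  [-0.001, 0.004, -0.012],
  [0, 0, -0.004],
  [0, 0, -0.003],
  [0, 0, 0],
  [0, 0, 0],
], hand=[0, 0, 0, 0, 0], yaw=[0, 0, 0, 0, 0])

```text
time_s: 26.18
position: [0.6409, -0.057, 0.0599]
tool_rot: [[0.068, 0.998, 0.002], [0.998, -0.068, -0.0], [-0.0, 0.002, -1.0]]
ft_force: [-4.9, 2.5, 12.9]
grip_width: 0.0
gripper_force: 6.6
```

A is confirmed home: contact at 0.0599 with 13 N. On to D, B and C.

Request:
jog_arm([
  [0, 0, 0.025],
  [-0.035, 0.004, 0],
  [-0.035, 0.004, 0],
  [0, 0, 0],
  [0, 0, -0.018],
], hand=[0, 0, 0, 0, 0], yaw=[0, 0, 0, 0, 0])

```text
time_s: 26.8
position: [0.5721, -0.0497, 0.066]
tool_rot: [[0.069, 0.998, 0.004], [0.998, -0.069, -0.001], [-0.001, 0.004, -1.0]]
ft_force: [0.6, 0.2, -0.9]
grip_width: 0.0
gripper_force: 0.0
```

Request:
jog_arm([
  [0, 0, -0.004],
  [0, 0, -0.003],
  [0, 0, 0],
  [0, 0, 0],
  [0, 0, 0],
], hand=[0, 0, 0, 0, 0], yaw=[0, 0, 0, 0, 0])

```text
time_s: 27.42
position: [0.5717, -0.0495, 0.0598]
tool_rot: [[0.069, 0.998, 0.003], [0.998, -0.069, -0.001], [-0.001, 0.003, -1.0]]
ft_force: [-3.5, 1.9, 14.2]
grip_width: 0.0001
gripper_force: 6.6
```

Request:
jog_arm([
  [0, 0, 0.025],
  [-0.035, 0.004, 0],
  [-0.035, 0.004, 0],
  [0, 0, 0],
  [0, 0, -0.018],
], hand=[0, 0, 0, 0, 0], yaw=[0, 0, 0, 0, 0])

```text
time_s: 28.05
position: [0.5027, -0.042, 0.0661]
tool_rot: [[0.069, 0.998, 0.005], [0.998, -0.069, -0.002], [-0.001, 0.005, -1.0]]
ft_force: [0.3, -0.5, -0.3]
grip_width: 0.0002
gripper_force: 0.0
```

Request:
jog_arm([
  [0, 0, -0.004],
  [0, 0, -0.003],
  [0, 0, 0],
  [0, 0, 0],
  [0, 0, 0],
], hand=[0, 0, 0, 0, 0], yaw=[0, 0, 0, 0, 0])

```text
time_s: 28.68
position: [0.5019, -0.0416, 0.0597]
tool_rot: [[0.069, 0.998, 0.003], [0.998, -0.069, -0.001], [-0.001, 0.003, -1.0]]
ft_force: [-3.2, 1.1, 17.2]
grip_width: -0.0002
gripper_force: 7.9
```

Request:
jog_arm([
  [0, 0, 0.025],
  [-0.035, 0.001, 0],
  [-0.035, 0.001, 0],
  [0, 0, 0],
  [0, 0, -0.018],
], hand=[0, 0, 0, 0, 0], yaw=[0, 0, 0, 0, 0])

```text
time_s: 29.3
position: [0.4327, -0.0401, 0.0659]
tool_rot: [[0.069, 0.998, 0.005], [0.998, -0.069, -0.002], [-0.001, 0.005, -1.0]]
ft_force: [-0.5, 0.3, -0.2]
grip_width: -0.0003
gripper_force: 0.0
```

Request:
jog_arm([
  [0, 0, -0.004],
  [0, 0, -0.003],
  [0, 0, 0],
  [0, 0, 0],
  [0, 0, 0],
], hand=[0, 0, 0, 0, 0], yaw=[0, 0, 0, 0, 0])

```text
time_s: 29.92
position: [0.4321, -0.0397, 0.0596]
tool_rot: [[0.069, 0.998, 0.003], [0.998, -0.069, -0.001], [-0.001, 0.004, -1.0]]
ft_force: [-3.1, 2.2, 19.1]
grip_width: 0.0002
gripper_force: 10.0
```

All four spindles are home at the same height. I'll retreat and hand in.

Request:
jog_arm([
  [0, 0, 0.03],
  [0, 0, 0.05],
  [0, 0, 0.05],
  [0, 0, 0],
  [0, 0, 0],
], hand=[0, 0, 0, 0, 0], yaw=[0, 0, 0, 0, 0])

```text
time_s: 30.55
position: [0.4306, -0.0393, 0.1875]
tool_rot: [[0.069, 0.998, -0.0], [0.998, -0.069, 0.0], [0.0, -0.0, -1.0]]
ft_force: [-0.0, -0.3, 0.3]
grip_width: 0.0002
gripper_force: 0.0
```

```bash
python3 -c "
from rig import env
print(env.observe()['position'],env.observe()['ft_force']); print(env.close_job())"
```

```text
[ 0.43056922 -0.03926317  0.18753412] [-0.04433376 -0.32033842  0.26205544]
the job is handed in; nothing more can be done
None
```

All four spindles are clicked home in the clip rows for their lengths; a closed-finger press on each met its top at the seated height, and the job was handed in at about 30.6 s with the arm clear (no verdict was returned).

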